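# Make up two spare-part kits for site visits

## Robot

A 7-joint arm with a two-finger parallel gripper is mounted at the origin on the work surface. World frame = base frame: x ahead of the robot, y to its left, z up, the work surface at z = 0. Lengths are in m, angles in rad, forces in N, time in s.
With the tool pointing down it reaches from about 0.425 to 0.925 m from the base axis. Payload 6.8 kg.
Tool frame: the origin (TCP) lies at the very end of the fingers, on their centre line; the grasp point (between the pads) lies 19 mm behind it (r.tcp_to_grasp is the distance from the TCP to the grasp point, in m); z points along the fingers, y is the line along which they close (so a half turn about z gives the same grasp; the last joint's range is limited). The gripper opens to 85 mm and grips with 20 to 120 N. Pads are 22 mm wide; open, the fingers measure 114 mm over their backs; the gripper's body (76 mm by 85 mm) begins 54 mm behind the grasp point. The pads swing forward as they close: fully open they stand 13 mm farther back than shut.
Start: joints at [1.003, 0.477, 0.022, 1.555, -0.011, 1.109, -0.083], TCP at [0.3, -0.605, 0.231] pointing down, gripper open.
Joint ranges: [-2.96, 2.96], [-0.34, 2.1], [-1.41, 1.46], [0.24, 2.44], [-1.37, 4.51], [0.17, 1.92], [-2.96, 2.96]. Speed limits (rad/s): [2.39, 2.39, 3.14, 3.14, 3.14, 3.14, 3.14].

## Interface

Orientations are given as a rotation vector (axis times angle).
In Python, from bench import r gives the robot as it stands.
- The arm moves only by the tool step_arm, never from a script. Its argument "moves" is a list of rows, each a list of 7 numbers: the shift along the tool's x, y, z in mm, then the turn, a rotation vector about the tool's x, y, z in rad, then the finger opening in mm, from 0 to 85.4. A call has 1 to 8 rows; each row is the pose to reach, as a shift and turn from the pose commanded when the call began, along the tool's axes at that moment; what a row does not reach only later rows make up. A row lasts 1/10 s, in which the tool goes at most 50 mm and 8.59 degrees, less where a joint would pass 70% of its speed; a pose out of reach is approached as far as the arm can. A call with a gripper value outside its range is refused whole. The fingers move at their own pace and stop on an object; "grip_force" is the grip in N (left out, the last holds). Time passes only in rows, so rows that repeat a pose let the fingers close. It gives the time, the measured TCP pose, the force, the opening and the grip force at its end, in the units of the state.
- r.get_obs(): the state, without advancing time (a new reading comes with each control period).
- r.grab_frame(name): name is "scene" or "top" or "wrist"; returns a dict with "image" (400x640x3 uint8, red, green, blue), "depth" (400x640 float32, m along the optical axis (not along the pixel's ray), 0 where there is no reading), "mtx" (3x3 intrinsics, pixels), "k1" (the pictures are not rectified: a ray, as slopes to the right and down, at radius r is drawn at 1 + k1 r^2 times it, then the intrinsics apply), "rvec" (rotation vector, rad) and "tvec" (3), from world to camera coordinates, as OpenCV has them. Camera axes: x right, y down, z forward; pixel columns grow to the right and rows downward; lengths in m; the calibration is good to about 2 mm. A picture is of the moment at which its call begins.
- r.hand_in(): hands the job in; it is judged then, once.
The state is a dict: "clock": time; "joints": joint angles; "qvel": joint speeds; "tau": joint torques, N m; "tcp_pos": TCP position; "orientation": TCP orientation; "contact_force": force on the tool from outside, world axes, zero at the start; "moment": the same for the moment, N m; "grip_width": finger opening in m; "gripper_force": force on a finger pad.
Only numpy, scipy, OpenCV 4.12 (cv2) and the standard library are available. Lean on these libraries where they do the work, as an engineer would, in place of code of your own. Each camera call takes 0.05 s, during which the arm holds its last target. There are 200 camera calls.

## Task

Make up the two site kits on the bench: the green tray gets the yellow-tab transceiver, the black fan and the white-capped jar; the orange tray gets the blue-tab transceiver and the white power injector. Lay each transceiver flat and right way up in its tray's long compartment and put every other part upright in a square compartment of its own, either one, flat on the tray floor; set the parts down rather than dropping them. Leave the red-tab transceiver, the black-capped jar and the roll of tape where they are.

Things in the scene. Friction and masses are not known exactly. Their poses are not given: they have to be found in the camera images.
- tray_green: open shallow green plastic kit tray fixed to the table, 190 (x) x 200 (y) mm outside, outer walls 4 mm thick and 18 mm high, floor 3 mm thick; origin: centre of its underside, z up. Inside are three compartments parted by walls 4 mm thick and 14 mm high: one long compartment on its -y side (182 mm along x, 78 mm along y, centred at x 0, y -57 mm) and two nearly square ones on its +y side (each 89 mm along x, 110 mm along y, centred at x +46.5 or -46.5 mm, y +41 mm)
- tray_orange: open shallow orange plastic kit tray fixed to the table, 190 (x) x 200 (y) mm outside, outer walls 4 mm thick and 18 mm high, floor 3 mm thick; origin: centre of its underside, z up. Inside are three compartments parted by walls 4 mm thick and 14 mm high: one long compartment on its -y side (182 mm along x, 78 mm along y, centred at x 0, y -57 mm) and two nearly square ones on its +y side (each 89 mm along x, 110 mm along y, centred at x +46.5 or -46.5 mm, y +41 mm)
- module_yellow: loose plug-in transceiver module with a yellow pull tab: bright metal body 60 (x) x 18 (y) x 13 (z) mm with a white label on top and a yellow band, the flat yellow tab (16 mm wide, 5 mm thick, centred 6.5 mm above the underside) sticks out a further 23 mm at its -x end; origin: centre of the metal body's underside, z up; about 60 g
- module_blue: loose plug-in transceiver module with a blue pull tab: bright metal body 60 (x) x 18 (y) x 13 (z) mm with a white label on top and a blue band, the flat blue tab (16 mm wide, 5 mm thick, centred 6.5 mm above the underside) sticks out a further 23 mm at its -x end; origin: centre of the metal body's underside, z up; about 60 g
- fan: loose black fan unit, a solid block 56 (x) x 40 (y) x 40 (z) mm with a grey label on top and a copper-coloured hub on each end face; origin: centre of its underside, z up; about 110 g
- jar_white: loose closed round jar, grey with a white paper band and a white screw cap; 42 mm diameter, cap 44 mm, 45 mm tall; origin: centre of its underside, z up; about 90 g; stands upright
- injector: loose white power injector, a solid block 70 (x) x 42 (y) x 30 (z) mm with a grey label on top and two black sockets in its -x end; origin: centre of its underside, z up; about 130 g
- module_red: loose plug-in transceiver module with a red pull tab: bright metal body 60 (x) x 18 (y) x 13 (z) mm with a white label on top and a red band, the flat red tab (16 mm wide, 5 mm thick, centred 6.5 mm above the underside) sticks out a further 23 mm at its -x end; origin: centre of the metal body's underside, z up; about 60 g; a spare, to be left alone
- jar_black: loose closed round jar, grey with a white paper band and a black screw cap; 42 mm diameter, cap 44 mm, 45 mm tall; origin: centre of its underside, z up; about 90 g; stands upright; a spare, to be left alone
- tape: loose roll of brown packing tape lying flat, 68 mm across, hole 48 mm, 19 mm high; origin: centre of its underside, z up; to be left alone
Things that resemble listed ones, but are neither listed nor needed, are in the scene too. Leave any purple or turquoise look-alike of the module_yellow alone.

How it is judged:
By the outcome, as a careful person would: the job done as asked, in the order asked, and still so for the second after the job is handed in, with the robot touching nothing.
It also fails if it takes over 131 s, if anything falls off the work surface, if the arm or the gripper's body presses on something with over 40 N, if the wrist force passes 120 N, or if a joint passes its speed limit or range.

## Working session

There is one attempt and no reset: what is moved stays moved. The work goes in short steps, Python scripts to look and compute and a tool call to move; the robot and the scene stay as the last step left them, time stands still between calls to the robot, and variables do not carry over. Pictures are saved under pics/ and viewed, at most 14 in all, crops included, and the job is handed in when it is done.

Besides the shell and the picture viewer there is one more tool, called after ">>>" as name(argument=value, ...) on one line, values as JSON. step_arm: Moves the arm, as the interface text tells. Its arguments: {"type":"object","properties":{"moves":{"type":"array","items":{"type":"array","items":{"type":"number"}}},"grip_force":{"type":"number"}},"required":["moves"]}

```bash
mkdir -p pics
cat > h.py <<'E'
import numpy as np, cv2
from bench import r
from scipy.spatial.transform import Rotation as R
def grab(n):
    f=r.grab_frame(n); np.savez(f'{n}.npz',**f); return f
def load(n): return dict(np.load(f'{n}.npz'))
def rays(f,uv):
    uv=np.asarray(uv,float).reshape(-1,1,2)
    d=np.array([float(f['k1']),0,0,0,0])
    # inverse of r*(1+k1 r^2)
    return cv2.undistortPoints(uv,f['mtx'],d).reshape(-1,2)
def onplane(f,uv,z):
    s=rays(f,uv); M=cv2.Rodrigues(np.array(f['rvec'],float))[0]; t=np.array(f['tvec'],float).reshape(3)
    d=np.c_[s,np.ones(len(s))]@M; c=-M.T@t
    return c+d*((z-c[2])/d[:,2])[:,None]
def cloud(f):
    h,w=f['depth'].shape; v,u=np.mgrid[:h,:w]
    s=rays(f,np.c_[u.ravel(),v.ravel()]); M=cv2.Rodrigues(np.array(f['rvec'],float))[0]; t=np.array(f['tvec'],float).reshape(3)
    Z=f['depth'].ravel(); P=(np.c_[s,np.ones(len(s))]*Z[:,None]-t)@M
    P[Z==0]=np.nan
    return P.reshape(h,w,3)
E
python3 - <<'E'
from h import *
for n in('top','scene'):
    f=grab(n); cv2.imwrite(f'pics/{n}0.png',cv2.resize(f['image'][:,:,::-1],(800,500),interpolation=cv2.INTER_CUBIC))
    M=cv2.Rodrigues(f['rvec'])[0]; print(n,-M.T@f['tvec'],M[2],f['k1'],f['mtx'][0,0])
print(r.get_obs())
E
```

```text
top [ 0.33653369 -0.01239191  0.99938961] [ 0.13354189  0.01832209 -0.99087379] -0.009115480207342925 446.995244547586
scene [ 1.31584609 -0.05473615  1.08617258] [-0.60807408  0.03362453 -0.79316789] -0.1346660438014342 504.94474227124095
{'clock': 0.1, 'joints': array([ 1.00289203,  0.47771657,  0.0223827 ,  1.55636204, -0.01149262,
        1.10928833, -0.08312153]), 'qvel': array([ 0.00023763, -0.00039543, -0.00035583, -0.00304603,  0.00059825,
        0.00013968, -0.00159536]), 'tau': array([ 4.95450498e-03, -5.97768724e+01,  1.61385946e+00, -2.81957603e+01,
        1.28412721e-02,  5.05684497e-03, -1.80500138e-06]), 'tcp_pos': array([ 0.2992747 , -0.60443162,  0.2304203 ]), 'orientation': array([-3.05742325e+00, -7.15505157e-01,  8.07520385e-04]), 'contact_force': array([ 0.51798939,  0.21299202, -0.27388844]), 'moment': array([-0.03488504, -0.03689649,  0.01530812]), 'gripper_force': 0.0, 'grip_width': 0.08531845707065065}
```

View pics/top0.png

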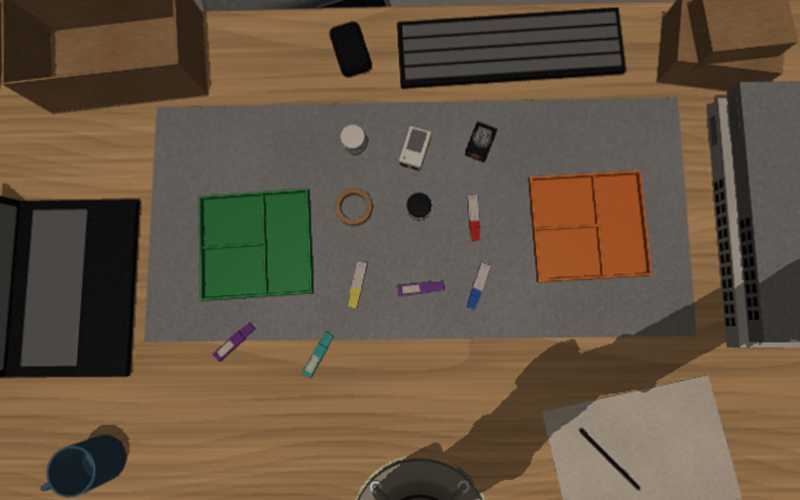

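View pics/scene0.png

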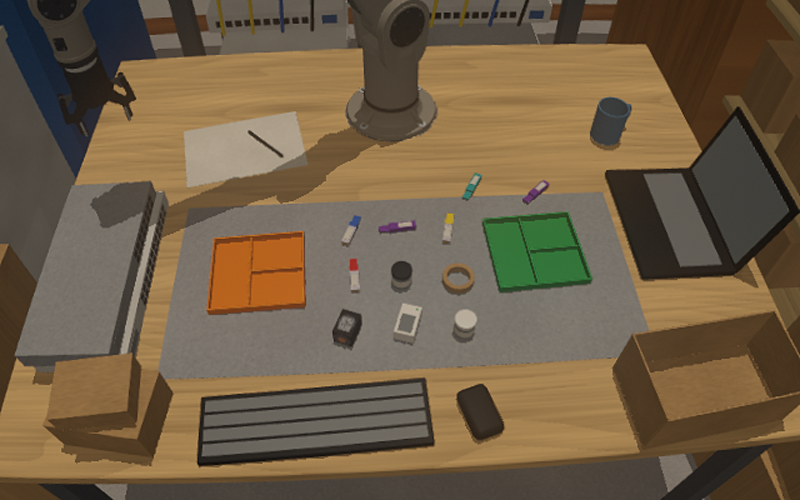

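Top view (800x500 px): yellow tab (357,285), blue tab (479,285), red tab (474,217), purples (421,288) and (234,342), turquoise (318,354), white jar (353,138), black jar (419,206), injector (415,147), fan (481,142), tape (353,206). The green tray is at (256,245) and the orange at (590,227), with the long compartments on the image right (-y). Next I'll measure and take a confirming crop.

```bash
cat > meas.py <<'E'
from h import *
f=load('top'); P=cloud(f); hsv=cv2.cvtColor(f['image'],cv2.COLOR_RGB2HSV)
print('mat z',np.nanmedian(P[200:220,250:270,2]), 'noise',np.nanstd(P[200:215,255:265,2]))
H,S,V=[hsv[...,i].astype(int) for i in range(3)]
def rep(n,m,z,win,big=True):
    mm=np.zeros_like(m,np.uint8); a,b,c,d=win; mm[b:d,a:c]=m[b:d,a:c]
    k,lab,st,ce=cv2.connectedComponentsWithStats(mm); i=1+np.argmax(st[1:,4])
    vu=np.argwhere(lab==i); W=onplane(f,vu[:,::-1],z)[:,:2]
    (c0,c1),(w,h),ang=cv2.minAreaRect((W*1000).astype(np.float32))
    if w<h: w,h,ang=h,w,ang+90
    zz=np.nanpercentile(P[lab==i][:,2],[10,50,90])*1000
    print(n,'n',len(vu),'centre %.1f %.1f'%(c0,c1),'mean',np.round(W.mean(0)*1000,1),'size %.1f %.1f ang %.1f'%(w,h,ang),'z',np.round(zz,1))
Z=P[...,2]
def w(x,y,s=26): x,y=int(x/1.25),int(y/1.25); return x-s,y-s,x+s,y+s
rep('green',(abs(H-68)<15)&(S>120),.018,w(256,245,60))
rep('orange',(H<20)&(S>150),.018,w(590,227,60))
for n,x,y,hh in(('yellow',24,0,0),('blue',112,0,0)):pass
rep('ytab',(abs(H-28)<8)&(S>140),.010,w(357,285))
rep('btab',(abs(H-112)<10)&(S>130),.010,w(479,285))
rep('rtab',((H<6)|(H>174))&(S>130),.010,w(474,217))
for n,x,y,z in(('ymod',357,285,.013),('bmod',479,285,.013),('rmod',474,217,.013),('fan',481,142,.04),('jarw',353,138,.045),('inj',415,147,.03),('jarb',419,206,.045),('tape',353,206,.019),('purple',421,288,.013)):
    rep(n+' hgt',(Z>z-.005)&(Z<z+.008),z,w(x,y))
rep('ywhite',(S<40)&(V>150),.013,w(357,285)); rep('bwhite',(S<40)&(V>150),.013,w(479,285))
c=f['image'][95:255,255:405,::-1]; cv2.imwrite('pics/crop1.png',cv2.resize(c,None,fx=3.7,fy=3.7,interpolation=cv2.INTER_CUBIC))
E
python3 meas.py
```

```text
mat z -0.00025656047910967166 noise 0.0018738312945240103
green n 7369 centre 490.6 288.8 mean [489.3 288.8] size 200.5 187.9 ang 93.2 z [ 0.1  2.7 12.2]
orange n 7666 centre 515.1 -307.1 mean [ 514.1 -307.2] size 201.7 189.9 ang 92.5 z [ 0.1  2.6 12.7]
ytab n 112 centre 392.5 112.8 mean [393.3 112.1] size 32.6 18.4 ang 165.3 z [ 6.6  9.3 13. ]
btab n 106 centre 388.3 -99.8 mean [388.9 -99.7] size 32.9 16.7 ang 160.8 z [ 6.3  9.5 13.1]
rtab n 118 centre 509.7 -103.4 mean [ 511.4 -104.6] size 34.1 18.0 ang 179.1 z [ 6.6  9.6 13.4]
ymod hgt n 237 centre 422.7 105.7 mean [425.6 104.9] size 71.3 18.8 ang 168.1 z [ 9.9 12.3 14.8]
bmod hgt n 268 centre 411.6 -108.0 mean [ 415.6 -109.4] size 82.6 18.1 ang 159.3 z [ 9.  11.9 14.2]
rmod hgt n 252 centre 535.2 -103.3 mean [ 539.6 -103.4] size 82.4 18.3 ang 2.1 z [ 9.2 11.8 14.3]
fan hgt n 439 centre 671.1 -118.1 mean [ 671.2 -118.2] size 56.9 39.7 ang 157.6 z [36.9 39.3 41.7]
jarw hgt n 296 centre 677.1 111.9 mean [677.6 111.8] size 42.6 41.6 ang 89.0 z [42.  44.2 46.4]
inj hgt n 550 centre 662.7 1.0 mean [663.    0.7] size 70.1 41.9 ang 162.4
[... 163 characters left out ...]
2.6] size 66.6 65.3 ang 179.9 z [15.6 18.1 20.3]
purple hgt n 257 centre 409.3 -6.0 mean [408.8  -0.6] size 82.4 18.3 ang 95.6 z [ 9.2 12.  14.9]Traceback (most recent call last):
  File "meas.py", line 23, in <module>
    rep('ywhite',(S<40)&(V>150),.013,w(357,285)); rep('bwhite',(S<40)&(V>150),.013,w(479,285))
    ~~~^^^^^^^^^^^^^^^^^^^^^^^^^^^^^^^^^^^^^^^^^
  File "meas.py", line 7, in rep
    k,lab,st,ce=cv2.connectedComponentsWithStats(mm); i=1+np.argmax(st[1:,4])
                                                          ~~~~~~~~~^^^^^^^^^^
    return _wrapfunc(a, 'argmax', axis=axis, out=out, **kwds)
    return bound(*args, **kwds)
ValueError: attempt to get argmax of an empty sequence
```

The measured sizes match the listed ones (modules 83x18, fan 57x40, injector 70x42, trays 200x190). I'll confirm the candidates in the crop and work out the first move.

```bash
cat >> h.py <<'E'
def plan(x,y,z,psi):
    "mm, deg -> shift in tool axes (mm), turn (rad)"
    o=r.get_obs(); T=R.from_rotvec(o['orientation']); p=o['tcp_pos']*1000
    a=np.radians(psi); G=R.from_matrix(np.array([[np.cos(a),np.sin(a),0],[np.sin(a),-np.cos(a),0],[0,0,-1]]))
    print('to',(x,y,z,psi),'shift',np.round(T.inv().apply(np.array([x,y,z])-p),1),'turn',np.round((T.inv()*G).as_rotvec(),3),'at',np.round(p,1))
E
python3 - <<'E'
from h import *
f=load('top')
c=f['image'][95:255,255:405,::-1]; cv2.imwrite('pics/crop1.png',cv2.resize(c,None,fx=3.7,fy=3.7,interpolation=cv2.INTER_CUBIC))
print(r.tcp_to_grasp); plan(428,104.5,150,-13)
E
```

```text
0.0187
to (428, 104.5, 150, -13) shift [ 430.  -578.1   81.3] turn [-0.002  0.001  0.687] at [ 299.3 -604.4  230.4]
```

View pics/crop1.png

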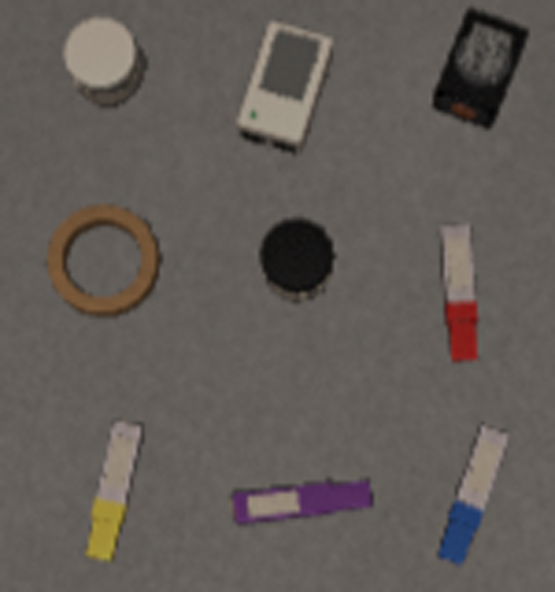

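The crop shows yellow at (115,490), blue at (473,495) and red at (460,290), each with its white label up. The purple look-alike is at (302,502). The module with the yellow tab and band is the first target. I'll go around the base via a waypoint.

>>> step_arm(moves=[[355,-219,50,0,0,0.687,45],[355,-219,50,0,0,0.687,45],[355,-219,50,0,0,0.687,45],[355,-219,50,0,0,0.687,45],[355,-219,50,0,0,0.687,45],[355,-219,50,0,0,0.687,45],[355,-219,50,0,0,0.687,45],[430,-450,70,0,0,0.687,45]])

```text
clock: 0.9
tcp_pos: [0.4862, -0.2596, 0.1848]
orientation: [-3.122, 0.353, -0.003]
contact_force: [0.5, 1.0, 0.4]
grip_width: 0.045
gripper_force: 0.0
```

```bash
python3 -c "
from h import *
plan(428,104.5,120,-13)"
```

```text
to (428, 104.5, 120, -13) shift [-138.2 -341.9   64.6] turn [-0.    -0.002  0.002] at [ 486.2 -259.6  184.8]
```

>>> step_arm(moves=[[-138,-342,64,0,0,0,45],[-138,-342,64,0,0,0,45],[-138,-342,64,0,0,0,45],[-138,-342,64,0,0,0,45],[-138,-342,64,0,0,0,45],[-138,-342,64,0,0,0,45],[-138,-342,64,0,0,0,45],[-138,-342,64,0,0,0,45]])

```text
clock: 1.7
tcp_pos: [0.4242, 0.1065, 0.1206]
orientation: [-3.121, 0.348, 0.001]
contact_force: [0.8, -0.5, -0.0]
grip_width: 0.045
gripper_force: 0.0
```

>>> step_arm(moves=[[0,0,0,0,0,0,40],[0,0,0,0,0,0,40]])

```text
clock: 1.9
tcp_pos: [0.4254, 0.1023, 0.1209]
orientation: [3.121, -0.354, -0.001]
contact_force: [-0.6, 0.1, 0.5]
grip_width: 0.0398
gripper_force: 0.0
```

```bash
python3 -c "
from h import *
plan(428,104.5,3,-13)
f=grab('wrist'); cv2.imwrite('pics/w1.png',f['image'][:,:,::-1])
P=cloud(f);hsv=cv2.cvtColor(f['image'],cv2.COLOR_RGB2HSV);H,S=hsv[...,0].astype(int),hsv[...,1]
m=(abs(H-28)<8)&(S>140);vu=np.argwhere(m);W=onplane(f,vu[:,::-1],.01)[:,:2]*1000
print(len(vu),cv2.minAreaRect(W.astype(np.float32)),W.mean(0))
m=((P[...,2]>.009)&(P[...,2]<.018)&(np.hypot(P[...,0]-.428,P[...,1]-.1045)<.06)).astype(np.uint8)
vu=np.argwhere(m);W=P[m>0][:,:2]*1000;print(len(vu),cv2.minAreaRect(W.astype(np.float32)),W.mean(0))
"
```

```text
to (428, 104.5, 3, -13) shift [  2.1  -2.8 117.9] turn [0.001 0.    0.001] at [425.4 102.3 120.9]Traceback (most recent call last):
  File "<string>", line 6, in <module>
    m=(abs(H-28)<8)&(S>140);vu=np.argwhere(m);W=onplane(f,vu[:,::-1],.01)[:,:2]*1000
                                                ~~~~~~~^^^^^^^^^^^^^^^^^^
  File "h.py", line 13, in onplane
    s=rays(f,uv); M=cv2.Rodrigues(np.array(f['rvec'],float))[0]; t=np.array(f['tvec'],float).reshape(3)
  File "h.py", line 11, in rays
    return cv2.undistortPoints(uv,f['mtx'],d).reshape(-1,2)
           ~~~~~~~~~~~~~~~~~~~^^^^^^^^^^^^^^^
cv2.error: OpenCV(4.12.0) /io/opencv/modules/calib3d/src/undistort.dispatch.cpp:347: error: (-215:Assertion failed) CV_IS_MAT(_src) && CV_IS_MAT(_dst) && (_src->rows == 1 || _src->cols == 1) && (_dst->rows == 1 || _dst->cols == 1) && _src->cols + _src->rows - 1 == _dst->rows + _dst->cols - 1 && (CV_MAT_TYPE(_src->type) == CV_32FC2 || CV_MAT_TYPE(_src->type) == CV_64FC2) && (CV_MAT_TYPE(_dst->type) == CV_32FC2 || CV_MAT_TYPE(_dst->type) == CV_64FC2) in function 'cvUndistortPointsInternal'
```

View pics/w1.png

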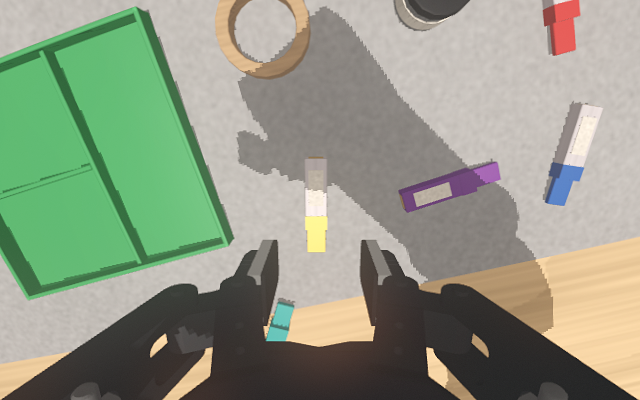

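The wrist view shows the yellow module at (316,205), vertical and centred between the fingers (columns 265 and 372).

```bash
python3 -c "
from h import *
f=load('wrist')
P=cloud(f);hsv=cv2.cvtColor(f['image'],cv2.COLOR_RGB2HSV);H,S=hsv[...,0].astype(int),hsv[...,1]
m=(abs(H-28)<8)&(S>90);m[:,:290]=0;m[:,345:]=0;m[260:]=0;vu=np.argwhere(m);W=onplane(f,vu[:,::-1],.010)[:,:2]*1000
print(len(vu),cv2.minAreaRect(W.astype(np.float32)),W.mean(0))
uv=[(305,157),(326,157),(305,215),(327,215)]
print(np.round(onplane(f,uv,.013)*1000,1))
"
```

```text
673 ((393.77734375, 113.11070251464844), (17.854267120361328, 32.45615768432617), 77.39625549316406) [394.25899277 112.8637216 ]
[[460.7 106.2  13. ]
 [456.9  89.9  13. ]
 [413.4 117.7  13. ]
 [409.2  99.7  13. ]]
```

>>> step_arm(moves=[[3.4,-3.5,40,0,0,0,40],[3.4,-3.5,80,0,0,0,40],[3.4,-3.5,105,0,0,0,40],[3.4,-3.5,114,0,0,0,40],[3.4,-3.5,117,0,0,0,40],[3.4,-3.5,117,0,0,0,40]])

```text
clock: 2.55
tcp_pos: [0.4305, 0.1045, 0.0047]
orientation: [-3.121, 0.358, -0.001]
contact_force: [-0.5, -0.3, 0.7]
grip_width: 0.0403
gripper_force: 0.0
```

>>> step_arm(moves=[[0,0,0,0,0,0,10],[0,0,0,0,0,0,10],[0,0,0,0,0,0,10],[0,0,0,0,0,0,10],[0,0,0,0,0,0,10]], grip_force=40)

```text
clock: 3.05
tcp_pos: [0.4308, 0.1051, 0.0054]
orientation: [-3.12, 0.357, -0.004]
contact_force: [-0.3, -0.7, 5.0]
grip_width: 0.0165
gripper_force: 39.1
```

```bash
python3 -c "
from h import *
plan(493.8,232,100,3.2);print(r.get_obs()['gripper_force'])"
```

```text
to (493.8, 232, 100, 3.2) shift [  32.9 -137.9  -94.4] turn [-0.001 -0.002 -0.283] at [430.8 105.1   5.4]
39.14949417114258
```

>>> step_arm(moves=[[0,0,-30,0,0,0,10],[0,0,-60,0,0,0,10],[33,-138,-94,0,0,-0.283,10],[33,-138,-94,0,0,-0.283,10],[33,-138,-94,0,0,-0.283,10],[33,-138,-94,0,0,-0.283,10],[33,-138,-94,0,0,-0.283,10],[33,-138,-94,0,0,-0.283,10]])

```text
clock: 3.85
tcp_pos: [0.4923, 0.2305, 0.098]
orientation: [3.139, 0.086, -0.001]
contact_force: [-0.6, 0.3, -1.3]
grip_width: 0.0166
gripper_force: 39.6
```

```bash
python3 -c "
from h import *
plan(497,232,9,3.2);print(r.get_obs()['grip_width'])
f=grab('wrist'); cv2.imwrite('pics/w2.png',f['image'][:,:,::-1])
"
```

```text
to (497, 232, 9, 3.2) shift [ 4.8 -1.4 89. ] turn [ 0.001  0.001 -0.001] at [492.3 230.5  98. ]
0.016609762494175638
```

View pics/w2.png

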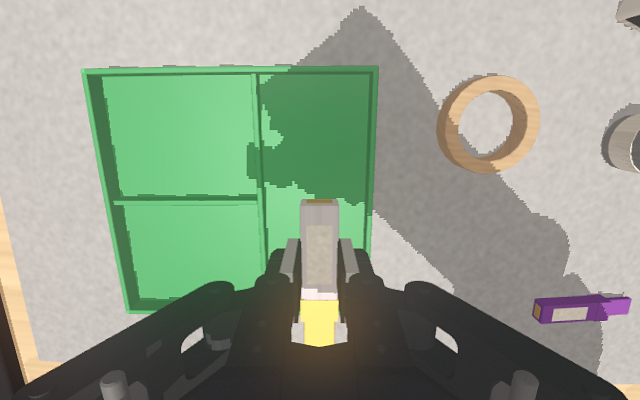

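The wrist view shows the module held level, with its body at (319,245), over the long compartment. Now I'll lower it gently.

>>> step_arm(moves=[[5,-1,40,0,0,0,10],[5,-1,70,0,0,0,10],[5,-1,80,0,0,0,10],[5,-1,85,0,0,0,10],[5,-1,87,0,0,0,10],[5,-1,88.5,0,0,0,10],[5,-1,89.5,0,0,0,10],[5,-1,89.5,0,0,0,10]])

```text
clock: 4.7
tcp_pos: [0.4985, 0.2335, 0.0094]
orientation: [-3.14, -0.087, -0.002]
contact_force: [-0.2, 0.2, -0.3]
grip_width: 0.0164
gripper_force: 39.5
```

>>> step_arm(moves=[[0,0,0.5,0,0,0,10],[0,0,1,0,0,0,10],[0,0,1,0,0,0,10]])

```text
clock: 5.0
tcp_pos: [0.4983, 0.2335, 0.0085]
orientation: [-3.14, -0.088, -0.001]
contact_force: [-0.9, -1.5, 7.1]
grip_width: 0.0167
gripper_force: 40.4
```

>>> step_arm(moves=[[0,0,0.5,0,0,0,32],[0,0,0,0,0,0,32],[0,0,0,0,0,0,32],[0,0,-20,0,0,0,32],[0,0,-60,0,0,0,60],[0,0,-110,0,0,0,60],[0,0,-120,0,0,0,60],[0,0,-120,0,0,0,60]])

```text
clock: 5.8
tcp_pos: [0.4994, 0.234, 0.1298]
orientation: [-3.138, -0.087, -0.007]
contact_force: [0.4, 0.3, -1.5]
grip_width: 0.06
gripper_force: 0.0
```

```bash
python3 -c "
from h import *
plan(671,-118,120,-22.4)
f=grab('wrist')
P=cloud(f);hsv=cv2.cvtColor(f['image'],cv2.COLOR_RGB2HSV)
f2=grab('top');hsv=cv2.cvtColor(f2['image'],cv2.COLOR_RGB2HSV);P=cloud(f2)
cv2.imwrite('pics/w3.png',np.hstack([f['image'],f2['image'][:,:160]])[:,:,::-1])
"
```

```text
to (671, -118, 120, -22.4) shift [151.7 361.    9.8] turn [-0.003 -0.004  0.447] at [499.4 234.  129.8]
```

View pics/w3.png

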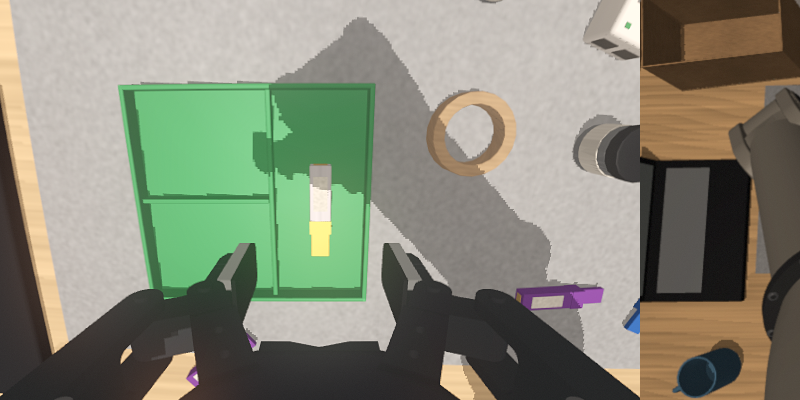

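The yellow module lies flat, label up, in the long compartment at (320,205). Next is the fan.

>>> step_arm(moves=[[152,361,10,0,0,0.447,60],[152,361,10,0,0,0.447,60],[152,361,10,0,0,0.447,60],[152,361,10,0,0,0.447,60],[152,361,10,0,0,0.447,60],[152,361,10,0,0,0.447,60],[152,361,10,0,0,0.447,60],[152,361,10,0,0,0.447,60]])

```text
clock: 6.7
tcp_pos: [0.6691, -0.1219, 0.1147]
orientation: [3.08, -0.613, -0.006]
contact_force: [0.7, 0.7, -0.3]
grip_width: 0.0601
gripper_force: 0.0
```

>>> step_arm(moves=[[0,0,0,0,0,0,60],[0,0,0,0,0,0,60],[0,0,0,0,0,0,60]])

```text
clock: 7.0
tcp_pos: [0.6687, -0.1167, 0.1158]
orientation: [-3.082, 0.608, 0.005]
contact_force: [-0.0, 0.8, 0.0]
grip_width: 0.06
gripper_force: 0.0
```

```bash
cat > wc.py <<'E'
from h import *
import sys
x,y,h=map(float,sys.argv[1:4])  # refine top face from wrist depth
f=grab('wrist'); P=cloud(f)
m=(abs(P[...,2]*1000-h)<6)&(np.hypot(P[...,0]*1000-x,P[...,1]*1000-y)<50)
m=cv2.morphologyEx(m.astype(np.uint8),cv2.MORPH_OPEN,np.ones((3,3)))
k,lab,st,ce=cv2.connectedComponentsWithStats(m); i=1+np.argmax(st[1:,4])
vu=np.argwhere(lab==i); W=onplane(f,vu[:,::-1],h/1000)[:,:2]*1000
c,s,a=cv2.minAreaRect(W.astype(np.float32))
if s[0]<s[1]: a+=90
print('rect',np.round(c,1),np.round(s,1),'ang',round(a,1),'z',np.nanmedian(P[lab==i][:,2])*1000,'mean',W.mean(0))
E
python3 wc.py 671 -118 40; python3 -c "
from h import *
plan(671,-118,14,-22.4)"
```

```text
rect [ 673.4 -117.9] [39.8 57.2] ang 157.5 z 41.27365246703292 mean [ 674.40991065 -118.26394595]
to (671, -118, 14, -22.4) shift [  2.8   0.8 102.3] turn [-0.     0.003  0.002] at [ 669.  -116.3  116.3]
```

>>> step_arm(moves=[[4,1,40,0,0,0,60],[4,1,80,0,0,0,60],[4,1,100,0,0,0,60],[4,1,108,0,0,0,60],[4,1,108,0,0,0,60]])

```text
clock: 7.55
tcp_pos: [0.6724, -0.1196, 0.0087]
orientation: [-3.082, 0.608, 0.003]
contact_force: [0.2, -0.0, -0.1]
grip_width: 0.0603
gripper_force: 0.0
```

>>> step_arm(moves=[[0,0,0,0,0,0,30],[0,0,0,0,0,0,30],[0,0,0,0,0,0,30],[0,0,0,0,0,0,30],[0,0,0,0,0,0,30]], grip_force=40)

```text
clock: 8.05
tcp_pos: [0.6746, -0.121, 0.0116]
orientation: [-3.081, 0.61, -0.005]
contact_force: [-0.8, 0.8, 5.5]
grip_width: 0.0394
gripper_force: 42.4
```

```bash
python3 -c "
from h import *
plan(534.7,332.3,140,3.2)"
```

```text
to (534.7, 332.3, 140, 3.2) shift [-301.8 -365.8 -128.9] turn [-0.    -0.003 -0.447] at [ 674.6 -121.    11.6]
```

>>> step_arm(moves=[[0,0,-30,0,0,0,30],[0,0,-75,0,0,0,30],[-60,-70,-110,0,0,-0.1,30],[-302,-366,-129,0,0,-0.447,30],[-302,-366,-129,0,0,-0.447,30],[-302,-366,-129,0,0,-0.447,30],[-302,-366,-129,0,0,-0.447,30],[-302,-366,-129,0,0,-0.447,30]])

```text
clock: 8.85
tcp_pos: [0.585, 0.1628, 0.1241]
orientation: [3.14, 0.087, 0.001]
contact_force: [0.1, 0.0, -1.9]
grip_width: 0.0393
gripper_force: 41.6
```

```bash
python3 -c "
from h import *
plan(534.7,332.3,120,3.2)"
```

```text
to (534.7, 332.3, 120, 3.2) shift [ -40.8 -172.     4. ] turn [ 0.    -0.001 -0.001] at [585.  162.8 124.1]
```

>>> step_arm(moves=[[-41,-168,4,0,0,0,30],[-41,-168,4,0,0,0,30],[-41,-168,4,0,0,0,30],[-41,-168,4,0,0,0,30],[-41,-168,4,0,0,0,30],[-41,-168,4,0,0,0,30]])

```text
clock: 9.45
tcp_pos: [0.5353, 0.3268, 0.1195]
orientation: [3.14, 0.089, 0.0]
contact_force: [0.8, -1.0, -2.3]
grip_width: 0.0394
gripper_force: 41.6
```

```bash
python3 -c "
from h import *
plan(534.7,332.3,15,3.2)
f=grab('wrist'); cv2.imwrite('pics/w4.png',f['image'][:,:,::-1])"
```

```text
to (534.7, 332.3, 15, 3.2) shift [ -0.3  -5.6 104.5] turn [ 0.001 -0.     0.001] at [535.3 326.8 119.5]
```

View pics/w4.png

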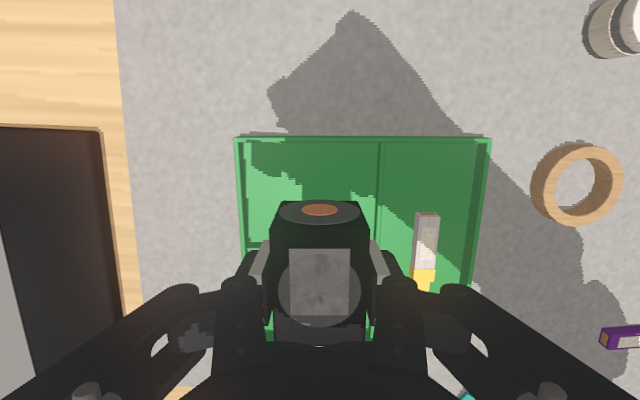

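The fan is held upright, with its label at (320,283), over the +x square compartment. Now I'll lower it.

>>> step_arm(moves=[[0,-5,40,0,0,0,30],[0,-5,75,0,0,0,30],[0,-5,92,0,0,0,30],[0,-5,98,0,0,0,30],[0,-5,101,0,0,0,30],[0,-5,103,0,0,0,30],[0,-5,104,0,0,0,30],[0,-5,104.5,0,0,0,30]])

```text
clock: 10.3
tcp_pos: [0.5358, 0.3324, 0.016]
orientation: [-3.139, -0.087, -0.002]
contact_force: [-0.1, -0.1, -0.9]
grip_width: 0.0392
gripper_force: 41.5
```

>>> step_arm(moves=[[0,0,0.7,0,0,0,30],[0,0,1.4,0,0,0,30],[0,0,2,0,0,0,30],[0,0,2,0,0,0,30]])

```text
clock: 10.7
tcp_pos: [0.5355, 0.3322, 0.0145]
orientation: [-3.14, -0.088, -0.001]
contact_force: [-3.4, -2.9, 9.8]
grip_width: 0.0391
gripper_force: 42.9
```

>>> step_arm(moves=[[0,0,0.5,0,0,0,54],[0,0,0,0,0,0,54],[0,0,0,0,0,0,54],[0,0,0,0,0,0,54],[0,0,-30,0,0,0,54],[0,0,-75,0,0,0,66],[0,0,-115,0,0,0,66],[0,0,-115,0,0,0,66]])

```text
clock: 11.5
tcp_pos: [0.5384, 0.3345, 0.1342]
orientation: [-3.134, -0.087, -0.014]
contact_force: [0.0, -0.1, -0.7]
grip_width: 0.0661
gripper_force: 0.0
```

```bash
python3 -c "
from h import *
plan(677.3,112,130,3)"
```

```text
to (677.3, 112, 130, 3) shift [126.3 229.9   4. ] turn [-0.006 -0.009  0.003] at [538.4 334.5 134.2]
```

>>> step_arm(moves=[[126,230,4,0,0,0,66],[126,230,4,0,0,0,66],[126,230,4,0,0,0,66],[126,230,4,0,0,0,66],[126,230,4,0,0,0,66],[126,230,4,0,0,0,66],[126,230,4,0,0,0,66],[126,230,4,0,0,0,66]])

```text
clock: 12.3
tcp_pos: [0.6728, 0.1111, 0.1234]
orientation: [-3.139, -0.089, 0.002]
contact_force: [-0.3, 1.1, 0.2]
grip_width: 0.0661
gripper_force: 0.0
```

>>> step_arm(moves=[[0,0,0,0,0,0,66],[0,0,0,0,0,0,66]])

```text
clock: 12.5
tcp_pos: [0.6729, 0.1119, 0.124]
orientation: [-3.139, -0.093, 0.001]
contact_force: [0.5, -0.5, 0.1]
grip_width: 0.0659
gripper_force: 0.0
```

```bash
python3 wc.py 677 112 45; python3 -c "
from h import *
plan(677.3,112,8,3)"
```

```text
rect [679.9 113.2] [44.  42.6] ang 3.4 z 46.062868880982386 mean [680.27012287 113.16708817]
to (677.3, 112, 8, 3) shift [  4.2  -0.2 116.1] turn [-0.001  0.     0.006] at [673.1 111.5 124.1]
```

>>> step_arm(moves=[[6,-1,40,0,0,0,66],[6,-1,80,0,0,0,66],[6,-1,106,0,0,0,66],[6,-1,115,0,0,0,66],[6,-1,116,0,0,0,66]])

```text
clock: 13.05
tcp_pos: [0.6789, 0.1113, 0.0071]
orientation: [3.14, 0.089, -0.003]
contact_force: [0.1, 0.2, 0.4]
grip_width: 0.0663
gripper_force: 0.0
```

>>> step_arm(moves=[[0,0,0,0,0,0,32],[0,0,0,0,0,0,32],[0,0,0,0,0,0,32],[0,0,0,0,0,0,32],[0,0,0,0,0,0,32]], grip_force=40)

```text
clock: 13.55
tcp_pos: [0.6813, 0.1111, 0.0102]
orientation: [-3.14, -0.087, -0.006]
contact_force: [-0.9, 0.9, 6.9]
grip_width: 0.0427
gripper_force: 40.7
```

```bash
python3 -c "
from h import *
plan(441.8,327.1,140,3.2)"
```

```text
to (441.8, 327.1, 140, 3.2) shift [-226.7 -229.1 -130.5] turn [-0.001 -0.004 -0.   ] at [681.3 111.1  10.2]
```

>>> step_arm(moves=[[0,0,-30,0,0,0,32],[0,0,-75,0,0,0,32],[-30,-30,-110,0,0,0,32],[-227,-229,-130,0,0,0,32],[-227,-229,-130,0,0,0,32],[-227,-229,-130,0,0,0,32],[-227,-229,-130,0,0,0,32],[-227,-229,-130,0,0,0,32]])

```text
clock: 14.35
tcp_pos: [0.4646, 0.3044, 0.136]
orientation: [-3.14, -0.087, -0.002]
contact_force: [0.8, -0.0, -1.2]
grip_width: 0.0427
gripper_force: 40.8
```

```bash
python3 -c "
from h import *
plan(441.8,327.1,130,3.2)"
```

```text
to (441.8, 327.1, 130, 3.2) shift [-21.5 -23.9   6. ] turn [-0.    -0.001 -0.   ] at [464.6 304.4 136. ]
```

>>> step_arm(moves=[[-21,-22,6,0,0,0,32],[-21,-22,6,0,0,0,32],[-21,-22,6,0,0,0,32],[-21,-22,6,0,0,0,32]])

```text
clock: 14.75
tcp_pos: [0.4452, 0.3231, 0.1294]
orientation: [3.14, 0.084, 0.001]
contact_force: [0.2, 0.6, 0.1]
grip_width: 0.0423
gripper_force: 40.8
```

```bash
python3 -c "
from h import *
plan(441.8,327.1,14,3.2)
f=grab('wrist'); cv2.imwrite('pics/w5.png',f['image'][:,:,::-1])"
```

```text
to (441.8, 327.1, 14, 3.2) shift [ -3.2  -4.3 115.4] turn [ 0.    -0.001 -0.002] at [445.2 323.1 129.4]
```

View pics/w5.png

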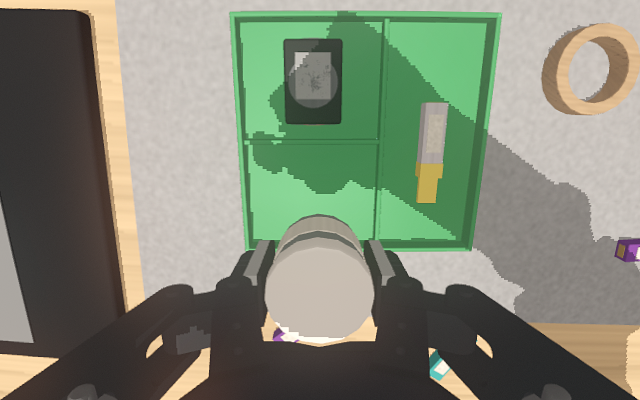

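The fan stands upright in its compartment at (313,80), and the jar is held upright at (320,290). I'll lower the jar.

>>> step_arm(moves=[[-3,-4,40,0,0,0,32],[-3,-4,80,0,0,0,32],[-3,-4,103,0,0,0,32],[-3,-4,109,0,0,0,32],[-3,-4,112,0,0,0,32],[-3,-4,113,0,0,0,32],[-3,-4,114,0,0,0,32],[-3,-4,114,0,0,0,32]])

```text
clock: 15.6
tcp_pos: [0.4414, 0.3285, 0.0162]
orientation: [-3.139, -0.087, -0.002]
contact_force: [0.3, -0.1, -0.9]
grip_width: 0.0428
gripper_force: 40.8
```

>>> step_arm(moves=[[0,0,0.8,0,0,0,32],[0,0,1.6,0,0,0,32],[0,0,2.4,0,0,0,32],[0,0,3.2,0,0,0,32],[0,0,3.2,0,0,0,32]])

```text
clock: 16.1
tcp_pos: [0.4408, 0.3282, 0.013]
orientation: [3.14, 0.088, 0.001]
contact_force: [-2.5, -1.6, 11.7]
grip_width: 0.0427
gripper_force: 41.6
```

>>> step_arm(moves=[[0,0,0,0,0,0,58],[0,0,0,0,0,0,58],[0,0,0,0,0,0,58],[0,0,0,0,0,0,58],[0,0,-30,0,0,0,58],[0,0,-75,0,0,0,58],[0,0,-115,0,0,0,40],[0,0,-115,0,0,0,40]])

```text
clock: 16.9
tcp_pos: [0.4435, 0.3306, 0.1323]
orientation: [-3.134, -0.087, -0.012]
contact_force: [0.9, 0.0, -0.5]
grip_width: 0.0401
gripper_force: 0.0
```

```bash
python3 -c "
from h import *
plan(520,100,140,-10);plan(422.4,-112,120,-20.7)
f=grab('wrist'); cv2.imwrite('pics/w6.png',f['image'][:,:,::-1])"
```

```text
to (520, 100, 140, -10) shift [ 63.7 234.5  -8.6] turn [-0.007 -0.007  0.23 ] at [443.5 330.6 132.3]
to (422.4, -112, 120, -20.7) shift [-45.7 440.8   9.4] turn [-0.007 -0.007  0.417] at [443.5 330.6 132.3]
```

View pics/w6.png

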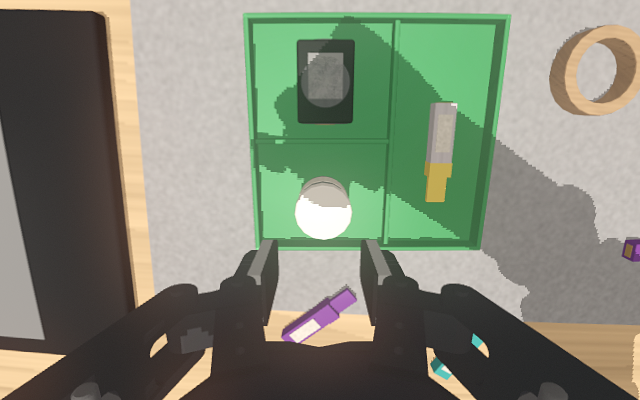

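The jar stands upright at (323,210), so the green kit is complete. Next is the blue module, by a detour around the base.

>>> step_arm(moves=[[64,234,-8,0,0,0.23,40],[64,234,-8,0,0,0.23,40],[64,234,-8,0,0,0.23,40],[64,234,-8,0,0,0.23,40],[64,234,-8,0,0,0.23,40],[-46,441,9,0,0,0.417,40],[-46,441,9,0,0,0.417,40],[-46,441,9,0,0,0.417,40]])

```text
clock: 17.75
tcp_pos: [0.453, -0.0397, 0.1227]
orientation: [3.089, -0.566, -0.003]
contact_force: [-0.1, -0.9, -0.4]
grip_width: 0.0399
gripper_force: 0.0
```

```bash
python3 -c "
from h import *
plan(422.4,-112,120,-20.7)"
```

```text
to (422.4, -112, 120, -20.7) shift [-3.  78.5  2.8] turn [ 0.001  0.002 -0.001] at [453.  -39.7 122.7]
```

>>> step_arm(moves=[[-3,74,3,0,0,0,40],[-3,74,3,0,0,0,40],[-3,74,3,0,0,0,40],[-3,74,3,0,0,0,40],[-3,74,3,0,0,0,40]])

```text
clock: 18.25
tcp_pos: [0.4263, -0.1048, 0.1207]
orientation: [-3.091, 0.561, 0.001]
contact_force: [-0.5, 0.1, -0.4]
grip_width: 0.0399
gripper_force: 0.0
```

```bash
python3 -c "
from h import *
f=grab('wrist')
hsv=cv2.cvtColor(f['image'],cv2.COLOR_RGB2HSV);H,S=hsv[...,0].astype(int),hsv[...,1]
m=((abs(H-110)<10)&(S>110)).astype(np.uint8);m[262:]=0
k,lab,st,ce=cv2.connectedComponentsWithStats(m);i=1+np.argmax(st[1:,4]);print(st[i],ce[i])
W=onplane(f,np.argwhere(lab==i)[:,::-1],.010)[:,:2]*1000
c,s,a=cv2.minAreaRect(W.astype(np.float32));a=a if s[0]>s[1] else a+90;print(c,s,a,W.mean(0))
a=np.radians(a-180 if a>90 else a);x,y=c[0]+36.5*np.cos(a),c[1]+36.5*np.sin(a)
plan(round(x,1),round(y,1),5,round(np.degrees(a),1))"
```

```text
[319 220  21  35 648] [328.98611111 236.11111111]
(389.3165588378906, -99.45315551757812) (17.227060317993164, 31.61955451965332) 159.40630340576172 [390.23686045 -99.82227919]
to (np.float64(423.5), np.float64(-112.3), 5, np.float64(-20.6)) shift [ -0.    8.2 115.8] turn [-0.     0.     0.001] at [ 426.4 -104.7  120.8]
```

>>> step_arm(moves=[[0,8,40,0,0,0,40],[0,8,80,0,0,0,40],[0,8,105,0,0,0,40],[0,8,113,0,0,0,40],[0,8,115,0,0,0,40],[0,8,115,0,0,0,40]])

```text
clock: 18.9
tcp_pos: [0.424, -0.1131, 0.0067]
orientation: [-3.091, 0.563, -0.002]
contact_force: [-0.8, 0.6, 1.6]
grip_width: 0.04
gripper_force: 0.0
```

>>> step_arm(moves=[[0,0,0.5,0,0,0,10],[0,0,0.5,0,0,0,10],[0,0,0.5,0,0,0,10],[0,0,0.5,0,0,0,10],[0,0,0.5,0,0,0,10]], grip_force=40)

```text
clock: 19.4
tcp_pos: [0.4242, -0.1136, 0.0068]
orientation: [-3.09, 0.564, -0.004]
contact_force: [-1.6, 0.9, 5.3]
grip_width: 0.0163
gripper_force: 39.4
```

```bash
python3 -c "
from h import *
plan(521,-364,110,2.5)"
```

```text
to (521, -364, 110, 2.5) shift [ 179.4  200.  -102.9] turn [-0.    -0.003 -0.405] at [ 424.2 -113.6    6.8]
```

>>> step_arm(moves=[[0,0,-30,0,0,0,10],[0,0,-70,0,0,0,10],[179,200,-103,0,0,-0.405,10],[179,200,-103,0,0,-0.405,10],[179,200,-103,0,0,-0.405,10],[179,200,-103,0,0,-0.405,10],[179,200,-103,0,0,-0.405,10],[179,200,-103,0,0,-0.405,10]])

```text
clock: 20.2
tcp_pos: [0.5205, -0.3698, 0.1105]
orientation: [3.137, 0.061, 0.004]
contact_force: [-0.7, -0.4, -1.1]
grip_width: 0.0164
gripper_force: 39.5
```

>>> step_arm(moves=[[0,0,0,0,0,0,10],[0,0,0,0,0,0,10]])

```text
clock: 20.4
tcp_pos: [0.5195, -0.3637, 0.1088]
orientation: [-3.141, -0.067, -0.0]
contact_force: [0.3, 0.7, -0.8]
grip_width: 0.0164
gripper_force: 39.5
```

```bash
python3 -c "
from h import *
plan(521,-364,11,2.5)
f=grab('wrist'); cv2.imwrite('pics/w7.png',f['image'][:,:,::-1])"
```

```text
to (521, -364, 11, 2.5) shift [ 1.5  0.4 97.8] turn [-0.    -0.    -0.001] at [ 519.5 -363.7  108.8]
```

View pics/w7.png

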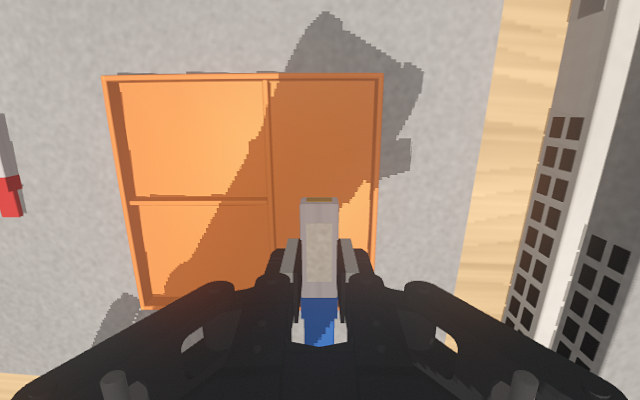

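The blue module is held level at (320,250), over the orange tray's long compartment. Expected contact is at TCP z of about 9.8 mm.

>>> step_arm(moves=[[1,0,40,0,0,0,10],[1,0,75,0,0,0,10],[1,0,88,0,0,0,10],[1,0,93,0,0,0,10],[1,0,95,0,0,0,10],[1,0,96.5,0,0,0,10],[1,0,97.5,0,0,0,10],[1,0,97.5,0,0,0,10]])

```text
clock: 21.25
tcp_pos: [0.5214, -0.3642, 0.012]
orientation: [3.14, 0.069, 0.002]
contact_force: [0.6, -0.1, -0.5]
grip_width: 0.0167
gripper_force: 39.4
```

>>> step_arm(moves=[[0,0,0.7,0,0,0,10],[0,0,1.4,0,0,0,10],[0,0,1.4,0,0,0,10]])

```text
clock: 21.55
tcp_pos: [0.521, -0.364, 0.01]
orientation: [3.141, 0.069, 0.001]
contact_force: [-0.4, 0.2, 0.6]
grip_width: 0.0165
gripper_force: 39.6
```

>>> step_arm(moves=[[0,0,0.6,0,0,0,10],[0,0,1.2,0,0,0,10],[0,0,1.2,0,0,0,10]])

```text
clock: 21.85
tcp_pos: [0.521, -0.364, 0.0099]
orientation: [3.141, 0.068, 0.0]
contact_force: [-3.6, 2.4, 12.4]
grip_width: 0.0165
gripper_force: 40.8
```

>>> step_arm(moves=[[0,0,0,0,0,0,32],[0,0,0,0,0,0,32],[0,0,0,0,0,0,32],[0,0,-20,0,0,0,32],[0,0,-60,0,0,0,62],[0,0,-110,0,0,0,62],[0,0,-115,0,0,0,62],[0,0,-115,0,0,0,62]])

```text
clock: 22.65
tcp_pos: [0.522, -0.3645, 0.1254]
orientation: [3.139, 0.069, 0.005]
contact_force: [-0.3, 0.0, -1.0]
grip_width: 0.0615
gripper_force: 0.0
```

```bash
python3 -c "
from h import *
plan(663,1,120,-17.6)
f=grab('wrist'); cv2.imwrite('pics/w8.png',f['image'][:,:,::-1])"
```

```text
to (663, 1, 120, -17.6) shift [ 156.8 -359.     5.1] turn [ 0.002 -0.004  0.351] at [ 522.  -364.5  125.4]
```

View pics/w8.png

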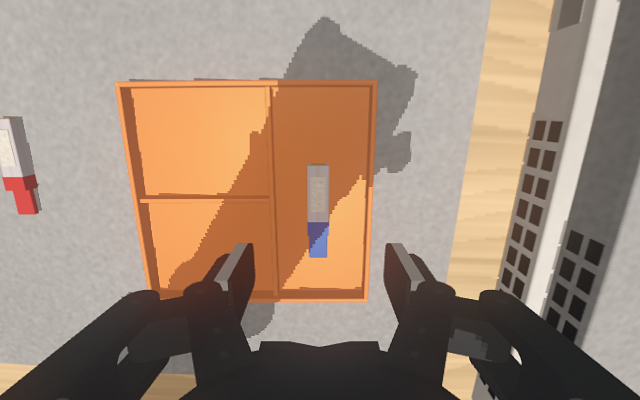

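The blue module lies flat, label up, at (318,210). Now the injector.

>>> step_arm(moves=[[157,-357,0,0,0,0.351,62],[157,-357,0,0,0,0.351,62],[157,-357,0,0,0,0.351,62],[157,-357,0,0,0,0.351,62],[157,-357,0,0,0,0.351,62],[157,-357,0,0,0,0.351,62],[157,-357,0,0,0,0.351,62],[157,-357,0,0,0,0.351,62]])

```text
clock: 23.5
tcp_pos: [0.6614, 0.0035, 0.121]
orientation: [-3.105, 0.477, 0.006]
contact_force: [0.5, -1.2, 0.3]
grip_width: 0.062
gripper_force: 0.0
```

>>> step_arm(moves=[[0,0,0,0,0,0,62],[0,0,0,0,0,0,62],[0,0,0,0,0,0,62]])

```text
clock: 23.8
tcp_pos: [0.6609, -0.0022, 0.1219]
orientation: [3.102, -0.483, -0.004]
contact_force: [-0.4, -0.8, -0.5]
grip_width: 0.0621
gripper_force: 0.0
```

```bash
python3 wc.py 663 1 30; python3 -c "
from h import *
plan(663,1,7,-17.6)"
```

```text
rect [665.4   1.5] [41.7 69.1] ang 162.1 z 31.227703264740203 mean [666.59217151   1.14069611]
to (663, 1, 7, -17.6) shift [  0.9  -4.3 115.3] turn [ 0.002  0.002 -0.003] at [661.1  -2.6 122.3]
```

>>> step_arm(moves=[[2,-4,40,0,0,0,62],[2,-4,80,0,0,0,62],[2,-4,106,0,0,0,62],[2,-4,115,0,0,0,62],[2,-4,117,0,0,0,62]])

```text
clock: 24.35
tcp_pos: [0.6643, 0.0014, 0.0055]
orientation: [3.103, -0.483, -0.003]
contact_force: [0.8, 0.1, 0.2]
grip_width: 0.0618
gripper_force: 0.0
```

>>> step_arm(moves=[[0,0,0,0,0,0,32],[0,0,0,0,0,0,32],[0,0,0,0,0,0,32],[0,0,0,0,0,0,32],[0,0,0,0,0,0,32]], grip_force=45)

```text
clock: 24.85
tcp_pos: [0.6665, 0.0027, 0.0083]
orientation: [-3.104, 0.481, -0.004]
contact_force: [-0.8, -1.1, 6.8]
grip_width: 0.0413
gripper_force: 47.8
```

```bash
python3 -c "
from h import *
plan(559.8,-264.1,120,2.5)"
```

```text
to (559.8, -264.1, 120, 2.5) shift [ -20.6  286.5 -112. ] turn [-0.    -0.003 -0.351] at [666.5   2.7   8.3]
```

>>> step_arm(moves=[[0,0,-30,0,0,0,32],[0,0,-75,0,0,0,32],[-21,286,-115,0,0,-0.351,32],[-21,286,-115,0,0,-0.351,32],[-21,286,-115,0,0,-0.351,32],[-21,286,-115,0,0,-0.351,32],[-21,286,-115,0,0,-0.351,32],[-21,286,-115,0,0,-0.351,32]])

```text
clock: 25.65
tcp_pos: [0.557, -0.2668, 0.1224]
orientation: [3.14, 0.065, 0.0]
contact_force: [0.6, -0.5, -1.4]
grip_width: 0.0413
gripper_force: 46.9
```

>>> step_arm(moves=[[0,0,0,0,0,0,32],[0,0,0,0,0,0,32],[0,0,0,0,0,0,32]])

```text
clock: 25.95
tcp_pos: [0.5593, -0.2616, 0.1215]
orientation: [-3.14, -0.072, -0.001]
contact_force: [-0.4, 0.0, -2.2]
grip_width: 0.041
gripper_force: 46.9
```

```bash
python3 -c "
from h import *
plan(560.5,-264.1,12.5,2.5)
f=grab('wrist'); cv2.imwrite('pics/w9.png',f['image'][:,:,::-1])"
```

```text
to (560.5, -264.1, 12.5, 2.5) shift [  1.    2.7 109. ] turn [-0.001 -0.     0.002] at [ 559.3 -261.6  121.5]
```

View pics/w9.png

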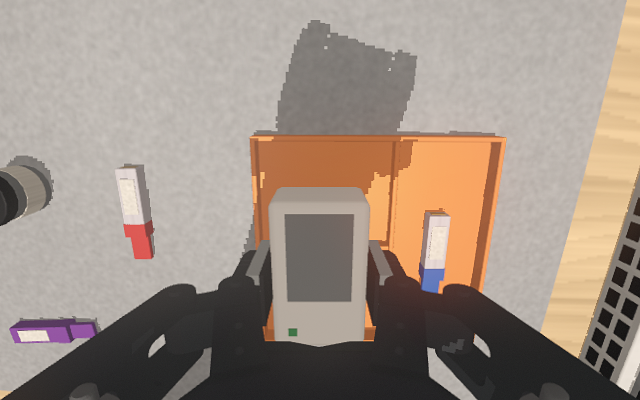

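The injector is held upright and centred at (320,260), over the +x square compartment. I'll lower it.

>>> step_arm(moves=[[1,2,40,0,0,0,32],[1,2,80,0,0,0,32],[1,2,98,0,0,0,32],[1,2,104,0,0,0,32],[1,2,106,0,0,0,32],[1,2,107.5,0,0,0,32],[1,2,108.5,0,0,0,32],[1,2,108.5,0,0,0,32]])

```text
clock: 26.8
tcp_pos: [0.5605, -0.2655, 0.014]
orientation: [3.14, 0.069, 0.002]
contact_force: [0.6, 0.8, 0.2]
grip_width: 0.0414
gripper_force: 46.8
```

>>> step_arm(moves=[[0,0,0.7,0,0,0,32],[0,0,1.4,0,0,0,32],[0,0,2,0,0,0,32],[0,0,2,0,0,0,32]])

```text
clock: 27.2
tcp_pos: [0.5599, -0.2654, 0.0113]
orientation: [3.141, 0.069, 0.0]
contact_force: [-1.0, -0.4, 2.0]
grip_width: 0.0415
gripper_force: 47.2
```

>>> step_arm(moves=[[0,0,0.8,0,0,0,32],[0,0,0.8,0,0,0,32],[0,0,0.8,0,0,0,58],[0,0,0.8,0,0,0,58],[0,0,0,0,0,0,58],[0,0,0,0,0,0,58],[0,0,-30,0,0,0,58],[0,0,-75,0,0,0,58]])

```text
clock: 28.0
tcp_pos: [0.5576, -0.2644, 0.084]
orientation: [-3.138, -0.069, 0.009]
contact_force: [1.0, -0.6, 0.5]
grip_width: 0.0581
gripper_force: 0.0
```

>>> step_arm(moves=[[0,0,-60,0,0,0,60],[-90,0,-80,0,0,0,60],[-90,0,-80,0,0,0,60],[-90,0,-80,0,0,0,60],[-90,0,-80,0,0,0,60],[-90,0,-80,0,0,0,60]])

```text
clock: 28.6
tcp_pos: [0.4709, -0.2689, 0.1659]
orientation: [-3.141, -0.07, -0.001]
contact_force: [0.3, 0.6, -0.4]
grip_width: 0.0601
gripper_force: 0.0
```

Run:
```python
from h import *
a=grab('wrist')['image'];b=grab('scene')['image'];t=grab('top')['image']
P=cloud(load('top'));
g=cv2.resize(a,(400,250)); s=cv2.resize(t,(400,250)); c=cv2.resize(b[150:310,120:500],(800,340),interpolation=cv2.INTER_CUBIC)
cv2.imwrite('pics/fin.png',np.vstack([np.hstack([g,s]),c])[:,:,::-1])
```

```text
(no output)
```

View pics/fin.png

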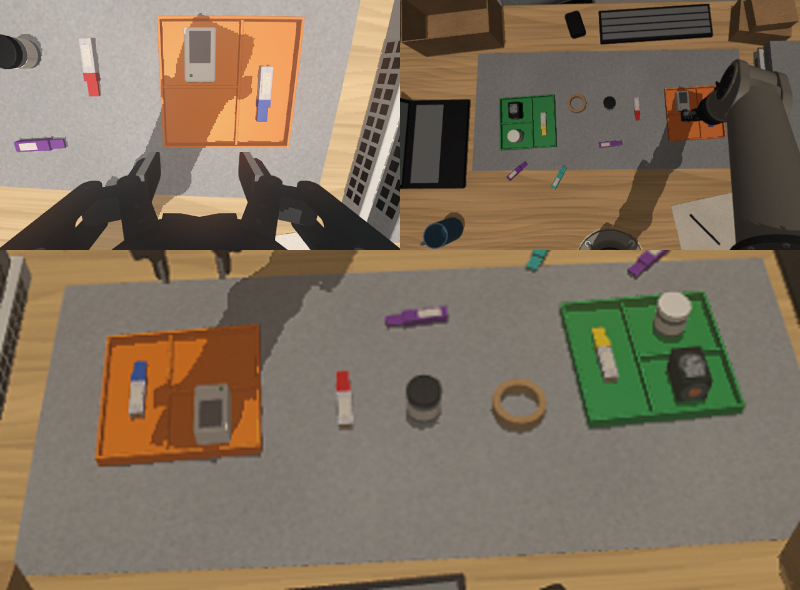

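Everything is in place. The blue module is at (263,93) and the injector at (199,54) in the wrist panel. The yellow module (604,355), jar (672,312) and fan (690,375) are in the green tray in the scene panel. The spares haven't moved.

```bash
python3 -c "
from bench import r
print(r.hand_in())"
```

```text
the job is handed in; nothing more can be done
None
```

Both kits are made up in the order asked, with every part upright or flat in its own compartment in the final pictures and the spares left where they were; I handed the job in at about 29 s, and no verdict came back.

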